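Push the board tester's drawers home and start the test

TASK

Push both drawers of the two-drawer board tester fully home with the fingertips, then press the start button on the control box all the way down and let it come back up; start is the small round button right next to the big mushroom-headed stop button. Only push: grasp and lift nothing, do not touch the boards in the drawers, do not press start while a drawer stands out, and leave the other controls and the things lying about alone.

Things in the scene. Friction and masses are not known exactly. Their poses are not given: they have to be found in the camera images.
- tester: low white housing, 150 mm deep (x), 216 mm wide (y), 82 mm high, fixed to the bench; origin under its centre on the bench; its -x side is the front, with two drawers side by side
- drawer_left (a joint): how far the left drawer (at +y of the tester) stands out, m: 0 = home against the housing (hard stop), 0.08 = full travel; it slides along the tester's x, stays where it is left, and takes about 2 to 3 N to push
- drawer_right (a joint): the same for the right drawer (at -y of the tester)
- front_left (a point): centre of the outer face of the left drawer's flat grey front plate; the plate is 12 mm thick, 98 mm wide, 62 mm high, its lower edge 10 mm and this point 41 mm above the bench. It moves with the drawer; at home it lies at x = -0.087, y = +0.0525 in the tester's frame, and the face looks along the tester's -x
- front_right (a point): the same for the right drawer; at home at x = -0.087, y = -0.0525 in the tester's frame
- board_left: green circuit board, 64 x 63 x 12 mm, held on spring pins in the nest of the left drawer; origin at the centre of its underside, 72 mm behind the outer face of the drawer's front plate and 20 mm above the bench
- board_right: the same in the right drawer
- control_box: grey control box with a face that slopes 22 degrees down towards its -x side, 130 mm (x) by 200 mm (y), up to 96 mm high, fixed to the bench; origin under its centre. In a row along its y stand: the mushroom stop (32 mm across, at y = +0.065), start (y = +0.015), reset (a second round button, y = -0.025), selector (a knob with a bar, y = -0.065)
- start_top (a point): centre of the top of the start button, a round button 18 mm across that stands about 10 mm proud of the face; it moves with the button, inwards along (0.37, 0, -0.93) in the control box's frame; about 90 mm above the bench when out. It can be pressed straight down from above
- control_box_start (a joint): travel of the start button, m: 0 = out, 0.004 = fully down; it springs back, fully down takes about 8 N
- control_box_stop (a joint): travel of the mushroom stop, m: 0 = out, 0.004 = down
- control_box_reset (a joint): travel of the reset button, m: 0 = out, 0.004 = down
- control_box_selector (a joint): angle of the selector, rad, 0 at the start, -0.785 to 0.785
- grease_pot: red pot with white lid, 65 mm across, 44 mm high, loose, beside the tester on its left; origin under its centre
- hex_key: bent hex key, 102 x 30 x 5 mm, loose, to the right of the control box; origin under its centre
- tape_roll: black roll of tape, 58 mm across, 19 mm high, loose, lying in front; origin under its centre
- loose_block: small light metal block, 20 x 36 x 20 mm, loose, between the control box and the tester; origin under its centre

How it is judged (in metres and radians):
On the way, in this order (a step that is already met when the one before it is completed fails the run):
1. both drawers are pushed home (value of joint each of drawer_left, drawer_right below 0.004 m), for 0.2 s.
2. the start button is pressed down by the fingers (at least 3 of its 4 mm) (value of joint control_box_start above 0.003 m and contact force between the fingers and control_box above 0.5 N), for 0.05 s.
At the end, for the whole second after the job is handed in: both drawers within 4 mm of home, and the start button up again (under 1 mm) after having been pressed at least 3 mm with both drawers home (all of step 1 and value of joint control_box_start below 0.001 m); the robot touches nothing.
It fails at once if start is pressed (over 1.5 mm) while a drawer stands out more than 6 mm (value of joint control_box_start above 0.0015 m and value of joint any of drawer_left, drawer_right above 0.006 m).
It fails at once if the stop or the reset is pressed (over 1.5 mm) or the selector turned (over 0.2 rad) (value of joint any of control_box_stop, control_box_reset above 0.0015 m or value of joint control_box_selector above 0.2 rad or value of joint control_box_selector below -0.2 rad).
It fails at once if a bystander is moved more than 25 mm or lifted (distance of any of grease_pot, hex_key, loose_block, tape_roll from where it was at the start of the episode above 0.025 m).
It fails at once if a board is touched by the fingers (over 2 N) (contact force between the fingers and board_left above 2 N or contact force between the fingers and board_right above 2 N).
It also fails if it takes over 46 s, if anything falls off the work surface, if the arm or the gripper's body presses on something with over 40 N, if the wrist force passes 120 N, or if a joint passes its speed limit or range.

ROBOT

A 6-joint arm with a two-finger parallel gripper is mounted at the origin on a cart in front of the work surface, level with it; the furniture and walls round the work are solid. World frame = base frame: x ahead of the robot, y to its left, z up, the work surface at z = 0. Lengths are in mm, angles in degrees, forces in N, time in s.
With the tool pointing down it reaches from about 300 to 850 mm from the base axis. Payload 4.2 kg.
Tool frame: the origin (TCP) lies midway between the tips of the shut fingers; the grasp point (between the pads) lies 19 mm behind it; z points along the fingers, y is the line along which they close (so a half turn about z gives the same grasp; the last joint's range is limited). The gripper opens to 91 mm and grips with 3 to 60 N. Pads are 32 mm wide; open, the fingers measure 118 mm over their backs; the gripper's body (76 mm by 178 mm) begins 60 mm behind the grasp point.
Start: joints at [-78.266, 18.312, 89.639, -0, 72.044, -1.146], TCP at [128.176, -560.548, 213.976] pointing down, gripper open.
Joint ranges: [-177.97, 177.97], [-48.28, 115.42], [12.27, 149.76], [-77.06, 257.06], [2.81, 150.46], [-146.56, 146.56]. Speed limits (degrees/s): [147.25, 147.25, 180, 180, 180, 180].

INTERFACE

Orientations are given as [roll, pitch, yaw] about the fixed x, y, z axes, in that order (R = Rz(yaw) Ry(pitch) Rx(roll)).
In Python, from workcell import env, viewer, job_done gives the robot as it stands (env), with the cameras (viewer) and the job as plain functions.
- The arm moves only by the shell command python3 drive.py [OPENING] [FORCE], which reads ROWS from standard input. ROWS is a JSON list of rows, 1 to 8 of them, each an object with the fields d (a list: dx, dy, dz in shares of the most that a row can go, 1 being 50 mm), r (a list: a rotation vector rx, ry, rz in a scale on which 1.0 is 120 degrees); a field left out counts as zero; each row shifts and turns the commanded pose from where the row before left it, along the tool's axes as they then stand; what a row does not reach is not made up. A row lasts 1/10 s, in which the tool goes at most 50 mm and 8.59 degrees, less where a joint would pass 70% of its speed; a pose out of reach is approached as far as the arm can. OPENING is the finger opening in mm, set as the command begins (- or left out keeps the last). The fingers move at their own pace and stop on an object; FORCE is the grip in N (left out, the last holds). Time passes only in rows, so rows that do not move let the fingers close. It prints the time, the measured TCP pose, the force, the opening and the grip force at its end. Input that does not fit is refused with a message, and nothing moves.
- env.state(): the state, without advancing time (a new reading comes with each control period).
- viewer.grab_frame(name): name is "scene" or "top"; returns the picture (420x560x3 uint8, blue, green, red); there is no depth.
- viewer.camera_model(name): a dict with "fx", "fy", "cx", "cy" (pixels), "T" (4x4, takes a point from camera to world coordinates). Camera axes: x right, y up, looking along -z (the intrinsics and any distortion apply to the point x, -y, -z); pixel columns grow to the right and rows downward; lengths in mm; the calibration is good to about 2 mm. A picture is of the moment at which its call begins. camera_model takes no time and is no camera call.
- job_done(): hands the job in; it is judged then, once.
The state is a dict: "time_s": time; "qpos": joint angles; "qvel": joint speeds; "effort": joint torques, N m; "ee_pos": TCP position; "ee_rot": TCP orientation; "force": force on the tool from outside, world axes, zero at the start; "torque": the same for the moment, N m; "gripper_width": finger opening in mm; "gripper_force": force on a finger pad.
Only numpy, scipy, OpenCV 4.12 (cv2) and the standard library are available. Lean on these libraries where they do the work, as an engineer would, in place of code of your own. Each camera call takes 0.05 s, during which the arm holds its last target. There are 200 camera calls.

## Working session

There is one attempt and no reset: what is moved stays moved. The work goes in short steps, Python scripts to look and compute and a shell command to move; the robot and the scene stay as the last step left them, time stands still between calls to the robot, and variables do not carry over. Pictures are saved under pics/ and viewed, at most 10 in all, crops included, and the job is handed in when it is done.

```bash
ls; mkdir -p pics; python3 - <<'E'
from workcell import env, viewer, job_done
import cv2,numpy as np
np.set_printoptions(suppress=True,precision=2)
for n in("scene","top"):
    cv2.imwrite(f"pics/{n}0.png",viewer.grab_frame(n)); m=viewer.camera_model(n); print({k:(np.array(v) if k=='T' else v) for k,v in m.items()})
s=env.state();print(s)
E
```

```text
drive.py
pics
workcell.py
{'fx': 417.9343635590891, 'fy': 417.9343635590891, 'cx': 286.95358972107925, 'cy': 208.88137265901767, 'T': array([[  -0.53,    0.45,   -0.72, -337.83],
       [  -0.85,   -0.28,    0.45,  674.78],
       [   0.01,    0.85,    0.53,  740.37],
       [   0.  ,    0.  ,    0.  ,    1.  ]])}
{'fx': 416.694839445156, 'fy': 416.694839445156, 'cx': 280.0706541290087, 'cy': 207.34916599968463, 'T': array([[  -0.02,    0.98,   -0.19,  338.26],
       [  -1.  ,   -0.02,   -0.  ,  154.65],
       [  -0.01,    0.19,    0.98, 1068.8 ],
       [   0.  ,    0.  ,    0.  ,    1.  ]])}
{'time_s': 0.1, 'qpos': array([-78.27,  18.35,  89.7 ,  -0.  ,  72.04,  -1.14]), 'qvel': array([-0.06, -0.06, -0.14, -0.07, -0.03,  0.03]), 'effort': array([  0.  , -41.33, -23.25,   0.07,   0.04,  -0.  ]), 'ee_pos': array([ 128.09, -560.11,  213.24]), 'ee_rot': array([-179.91,   -0.  ,   12.88]), 'force': array([-0.41,  1.08,  0.24]), 'torque': array([-0.07, -0.  ,  0.02]), 'gripper_force': 0.0, 'gripper_width': 91.15568422205348}
```

View pics/scene0.png

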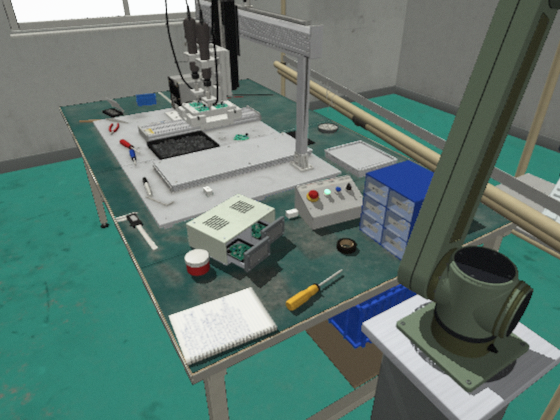

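View pics/top0.png

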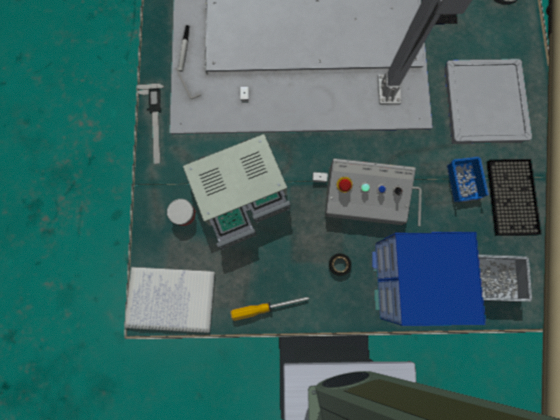

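The scene view shows the white tester with both drawers out, and the control box with red stop (313,195), start (327,192) and blue reset (338,189). In the top view the tester roof spans about (184,167)–(287,183), with the drawer fronts near (237,240) and (272,207). Start is the pale button at (365,188), and the tall blue cabinet is at (430,278).

```bash
cat > h.py <<'E'
from workcell import env, viewer, job_done
import cv2,numpy as np
np.set_printoptions(suppress=True,precision=2)
def ray(n,uv,z):
    m=viewer.camera_model(n);T=np.array(m['T']);uv=np.atleast_2d(uv).astype(float)
    d=np.c_[(uv[:,0]-m['cx'])/m['fx'],-(uv[:,1]-m['cy'])/m['fy'],-np.ones(len(uv))]@T[:3,:3].T
    return T[:3,3]+d*((z-T[2,3])/d[:,2])[:,None]
def proj(n,p):
    m=viewer.camera_model(n);T=np.array(m['T']);q=(np.atleast_2d(p)-T[:3,3])@T[:3,:3]
    return np.c_[m['cx']+m['fx']*q[:,0]/-q[:,2],m['cy']-m['fy']*q[:,1]/-q[:,2]]
E
python3 - <<'E'
from h import *
im=cv2.imread('pics/top0.png')
hsv=cv2.cvtColor(im,cv2.COLOR_BGR2HSV)
print(hsv[160,225],hsv[188,365],hsv[235,240],hsv[205,275],hsv[210,370],hsv[185,345])
# roof: bright, in window
def blob(mask,win):
    x0,y0,x1,y1=win;mm=np.zeros_like(mask);mm[y0:y1,x0:x1]=mask[y0:y1,x0:x1]
    c,_=cv2.findContours(mm,cv2.RETR_EXTERNAL,cv2.CHAIN_APPROX_NONE);return max(c,key=cv2.contourArea)
m=cv2.inRange(hsv,(25,10,170),(90,90,255)); m=cv2.morphologyEx(m,cv2.MORPH_CLOSE,np.ones((5,5)))
c=blob(m,(175,132,300,230));r=cv2.minAreaRect(c);b=cv2.boxPoints(r);P=ray('top',b,82)
print('roof',r,b.tolist());print(P,ray('top',[r[0]],82)); print([np.linalg.norm(P[i]-P[(i+1)%4]) for i in range(4)])
for nm,lo,hi,z in(('start',(60,50,150),(95,255,255),90),('reset',(105,120,60),(130,255,255),90)):
    c=blob(cv2.inRange(hsv,lo,hi),(330,165,410,215));M=cv2.moments(c);u=(M['m10']/M['m00'],M['m01']/M['m00']);print(nm,cv2.contourArea(c),u,ray('top',[u],z))
a=cv2.resize(im[125:255,170:300],None,fx=5,fy=4.6,interpolation=cv2.INTER_CUBIC);
a=cv2.resize(im[130:255,175:300],(600,600),interpolation=cv2.INTER_CUBIC);cv2.imwrite('pics/crop_t.png',a)
s=cv2.imread('pics/scene0.png')
cv2.imwrite('pics/crop_s.png',cv2.resize(s[165:285,175:375],(800,480),interpolation=cv2.INTER_CUBIC))
E
```

```text
[ 49  21 170] [ 81 113 210] [ 98  19 109] [105  20 103] [ 90   2 120] [  2 201 117]
roof ((246.03297424316406, 163.1717529296875), (39.92486572265625, 53.02736282348633), 67.83365631103516) [[213.94708251953125, 154.68821716308594], [263.0553283691406, 134.68116760253906], [278.1188659667969, 171.65528869628906], [229.0106201171875, 191.66233825683594]]
[[663.02 320.56  82.  ]
 [712.72 198.54  82.  ]
 [616.5  162.51  82.  ]
 [568.47 282.7   82.  ]] [[639.65 241.17  82.  ]]
[np.float64(131.75446611913162), np.float64(102.74899205968235), np.float64(129.4371496295802), np.float64(101.8558267203144)]
start 40.5 (365.0329218106996, 186.9670781893004) [[571.98 -46.4   90.  ]]
reset 23.0 (381.5, 188.5) [[567.44 -85.77  90.  ]]
```

View pics/crop_t.png

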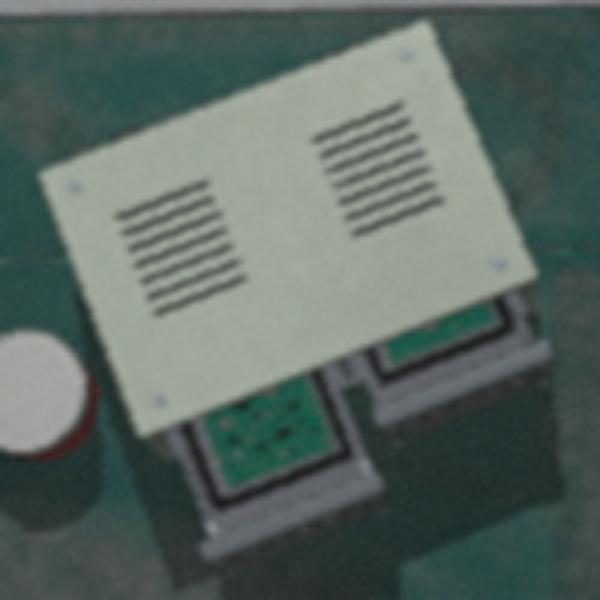

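View pics/crop_s.png

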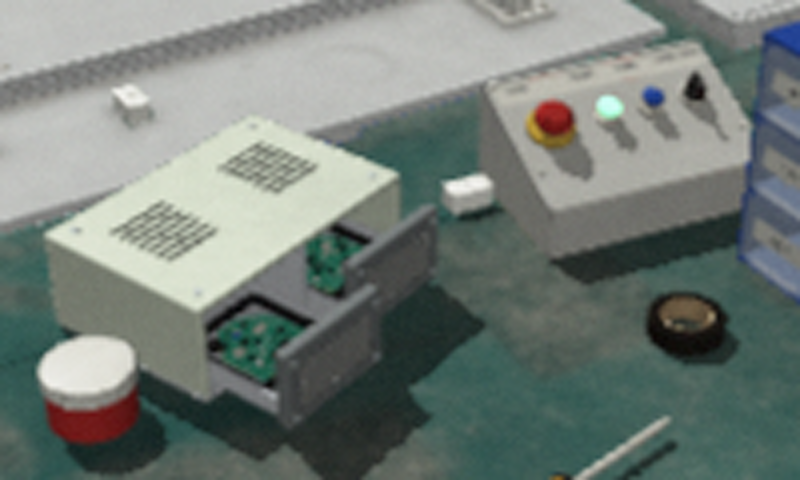

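The top crop shows the roof corners at (40,175), (430,20), (538,275) and (140,437). The left plate's outer edge runs (205,555)–(380,488), the right plate's (378,420)–(548,355). In the scene crop the loose block is near (468,192), clear of the right drawer, and the start button is at (608,107).

```bash
python3 - <<'E'
from h import *
f=lambda l:np.array(l)/4.8+[174.6,129.6]
R=ray('top',f([[40,175],[430,20],[538,275],[140,437]]),82)
print(R); c=R.mean(0)
ex=(R[0]+R[1]-R[2]-R[3]);ey=(R[0]+R[3]-R[1]-R[2])
yx=np.degrees(np.arctan2(ex[1],ex[0]));yy=np.degrees(np.arctan2(-ey[0],ey[1]))
print('c',c,yx,yy,np.hypot(*ex[:2])/2,np.hypot(*ey[:2])/2)
y=np.radians(yx*.4+yy*.6);E=np.array([[np.cos(y),-np.sin(y)],[np.sin(y),np.cos(y)]])
for n,l in(('L',[[205,558],[382,490]]),('R',[[380,423],[550,357]])):
    p=ray('top',f(l),72);print(n,p,'local',(p[:,:2]-c[:2])@E)
for yl in(52.5,-52.5):
    for xl in(-87,-167): print('front',yl,xl,c[:2]+E@[xl,yl])
# block, pot, tape, cabinet
print('pot',ray('top',[180,211],44),'block',ray('top',[320,177],20),'tape',ray('top',[340,264],19))
# two-view start
s=cv2.imread('pics/scene0.png');h=cv2.cvtColor(s,cv2.COLOR_BGR2HSV)
m=cv2.inRange(h,(60,40,170),(95,255,255));m[:,:315]=0;m[:,335:]=0;m[:180]=0;m[205:]=0
ys,xs=np.nonzero(m);print('scene start',xs.mean(),ys.mean(),len(xs),ray('scene',[[xs.mean(),ys.mean()]],88),ray('top',[[365.03,186.97]],88))
print(proj('scene',[[*c[:2],82]]))
# control box axis: box corners in top
t=cv2.imread('pics/top0.png');cv2.imwrite('pics/crop_b.png',cv2.resize(t[145:245,300:430],(780,600),interpolation=cv2.INTER_CUBIC))
E
```

```text
[[635.31 396.65  82.  ]
 [715.07 195.7   82.  ]
 [577.71 142.29  82.  ]
 [498.26 342.92  82.  ]]
c [606.59 269.39  82.  ] 21.32862870386125 21.62581712121592 147.28665770417712 215.99713553360792
L [[438.13 311.28  72.  ]
 [470.7  222.7   72.  ]] local [[-141.37  100.73]
 [-143.54    6.38]]
R [[504.81 223.52  72.  ]
 [537.2  136.93  72.  ]] local [[-111.5    -5.36]
 [-113.11  -97.8 ]]
front 52.5 -87 [506.4  286.34]
front 52.5 -167 [431.97 257.01]
front -52.5 -87 [544.89 188.65]
front -52.5 -167 [470.46 159.32]
pot [[529.97 410.2   44.  ]] block [[617.5   54.48  20.  ]] tape [[392.58  12.37  19.  ]]
scene start 326.93548387096774 191.41935483870967 31 [[564.24 -42.37  88.  ]] [[572.45 -46.8   88.  ]]
[[231.34 214.63]]
```

View pics/crop_b.png

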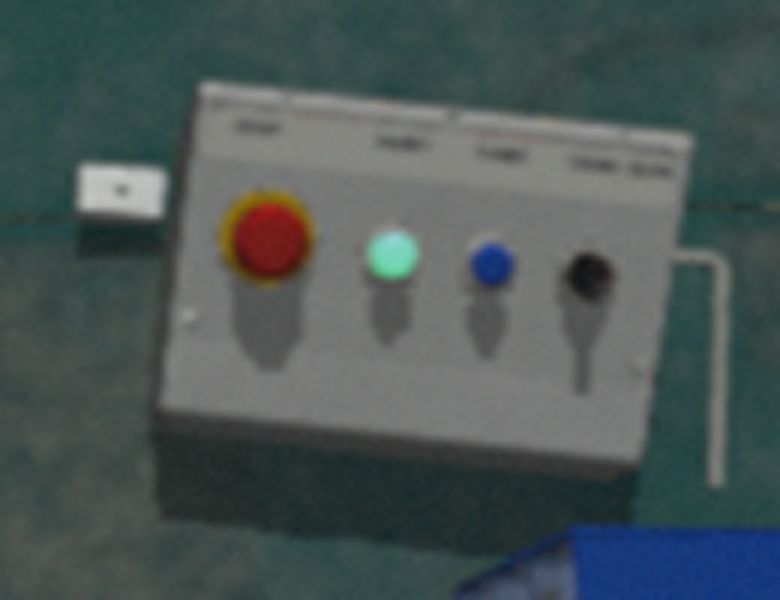

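The box crop shows, left to right, the stop (267,240), start (392,255), reset (492,265) and selector (588,272). The loose block lies left of the box and the hex key right of it, both clear of the button.

```bash
cat >> h.py <<'E'
from scipy.spatial.transform import Rotation as Ro
def to(*ps,yaw=None):
    s=env.state();p=np.array(s['ee_pos']);R=Ro.from_euler('xyz',s['ee_rot'],degrees=True)
    if yaw is not None: R=Ro.from_euler('xyz',[180,0,yaw],degrees=True)
    for q in ps: d=R.inv().apply(np.array(q)-p);print(q,'tool delta',d);p=np.array(q)
E
python3 - <<'E'
from h import *
for z in(100,150,200,250,300): 
    P=ray('top',[[398,233],[384,323],[484,323],[477,233]],z);print(z,P[:,:2].tolist(),proj('scene',P).round().tolist())
f=lambda l:np.array(l)/6+[299.6,144.6]
Q=ray('top',f([[267,240],[392,255],[492,265],[588,272]]),90);print(Q); d=Q[0]-Q[3];print(np.degrees(np.arctan2(-d[0],d[1])))
to([128,-560,420],[430,-420,420],[430,0,420],[414,250,300],[414,250,40],yaw=21.5)
E
```

```text
100 [[457.7778989327513, -115.04473939136236], [255.38358847527314, -69.43800772329988], [251.69598194270986, -292.92639972618326], [454.44018816131864, -298.74476611414264]] [[367.0, 197.0], [405.0, 235.0], [463.0, 212.0], [412.0, 182.0]]
150 [[451.60973202445126, -101.12544007733288], [259.6610732331918, -57.87249015126943], [256.16378555511693, -269.8265564657046], [448.4442818467189, -275.34463462709425]] [[367.0, 184.0], [404.0, 219.0], [460.0, 198.0], [410.0, 171.0]]
200 [[445.4415651161512, -87.20614076330344], [263.93855799111054, -46.30697257923896], [260.631589167524, -246.72671320522576], [442.4483755321192, -251.9445031400459]] [[367.0, 171.0], [403.0, 203.0], [457.0, 184.0], [409.0, 159.0]]
250 [[439.2733982078512, -73.28684144927396], [268.2160427490292, -34.74145500720846], [265.099392779931, -223.62686994474703], [436.4524692175195, -228.5443716529975]] [[366.0, 157.0], [401.0, 186.0], [454.0, 168.0], [407.0, 146.0]]
300 [[433.1052312995511, -59.36754213524449], [272.4935275069479, -23.175937435177985], [269.5671963923381, -200.5270266842683], [430.4565629029197, -205.14424016594913]] [[366.0, 142.0], [400.0, 168.0], [451.0, 152.0], [406.0, 132.0]]
[[ 578.81    3.71   90.  ]
 [ 571.66  -46.14   90.  ]
 [ 566.77  -85.97   90.  ]
 [ 563.16 -124.19   90.  ]]
-6.975292949966143
[128, -560, 420] tool delta [  -0.04   -0.13 -206.76]
[430, -420, 420] tool delta [332.3  -19.58  -0.  ]
[430, 0, 420] tool delta [ 153.93 -390.78   -0.  ]
[414, 250, 300] tool delta [  76.74 -238.47  120.  ]
[414, 250, 40] tool delta [  0.  -0. 260.]
```

Careful with the scale: shifts go in shares of 50 mm and turns go in shares of 120 degrees. That gives: -41 mm is -0.82, -4.3 degrees is -0.0358.

```bash
echo '[{"d":[0,0,-0.82],"r":[0,0,-0.0358]},{"d":[0,0,-0.82],"r":[0,0,-0.0358]},{"d":[0,0,-0.82]},{"d":[0,0,-0.82]},{"d":[0,0,-0.82]},{}]' | python3 drive.py 0 10; echo '[{"d":[0.84,-0.05,0]},{"d":[0.84,-0.05,0]},{"d":[0.84,-0.05,0]},{"d":[0.84,-0.05,0]},{"d":[0.84,-0.05,0]},{"d":[0.84,-0.05,0]},{"d":[0.84,-0.05,0]},{"d":[0.8,-0.04,0]}]' | python3 drive.py; echo '[{"d":[0.32,-0.8,0]},{"d":[0.32,-0.8,0]},{"d":[0.32,-0.8,0]},{"d":[0.32,-0.8,0]},{"d":[0.32,-0.8,0]},{"d":[0.32,-0.8,0]},{"d":[0.32,-0.8,0]},{"d":[0.32,-0.8,0]}]' | python3 drive.py
python3 -c "
from h import *
to([430,0,420],[414,250,300],[414,250,40]);to([430,0,420])"
```

```text
time_s: 0.7
ee_pos: [128.5, -561.9, 424.9]
ee_rot: [179.4, 0.1, 21.5]
force: [0.5, -0.2, -0.1]
gripper_width: 46.4
gripper_force: 0.0
time_s: 1.5
ee_pos: [433.2, -418.9, 417.6]
ee_rot: [-179.9, 0.1, 21.5]
force: [-0.9, -0.5, 0.7]
gripper_width: 0.8
gripper_force: 0.0
time_s: 2.3
ee_pos: [433.1, -73.7, 417.8]
ee_rot: [-179.9, 0.1, 21.5]
force: [1.1, 0.6, -0.4]
gripper_width: 0.5
gripper_force: 0.0
[430, 0, 420] tool delta [ 24.12 -69.72  -2.2 ]
[414, 250, 300] tool delta [  76.75 -238.41  120.11]
[414, 250, 40] tool delta [  0.37   0.24 260.  ]
[430, 0, 420] tool delta [ 24.12 -69.72  -2.2 ]
```

Converted, -38.5 mm is -0.77, 14.7 mm is 0.294.

```bash
echo '[{"d":[0.252,-0.77,0.294]},{"d":[0.252,-0.77,0.294]},{"d":[0.252,-0.77,0.294]},{"d":[0.252,-0.77,0.294]},{"d":[0.252,-0.77,0.294]},{"d":[0.252,-0.77,0.294]},{"d":[0.252,-0.77,0.294]},{"d":[0.252,-0.77,0.294]}]' | python3 drive.py; echo '[{"d":[0,0,0.7]},{"d":[0,0,0.7]},{"d":[0,0,0.7]},{"d":[0,0,0.7]},{"d":[0,0,0.6]},{"d":[0,0,0.2]},{}]' | python3 drive.py
python3 -c "
from h import *
to([414,250,40])
cv2.imwrite('pics/top1.png',viewer.grab_frame('top')[120:280,160:360]);i=cv2.imread('pics/top1.png');s=viewer.grab_frame('scene')[150:300,160:360];cv2.imwrite('pics/both1.png',cv2.resize(np.hstack([i[:150],s]),(800,300),interpolation=cv2.INTER_CUBIC))"
```

```text
time_s: 3.1
ee_pos: [413.8, 249.4, 299.6]
ee_rot: [180.0, 0.1, 21.5]
force: [1.8, 1.0, 0.1]
gripper_width: 0.4
gripper_force: 0.0
time_s: 3.8
ee_pos: [413.6, 247.4, 119.8]
ee_rot: [180.0, 0.2, 21.5]
force: [-0.2, 0.1, 0.0]
gripper_width: 0.5
gripper_force: 0.0
[414, 250, 40] tool delta [ 1.67 -2.37 79.74]
```

View pics/both1.png

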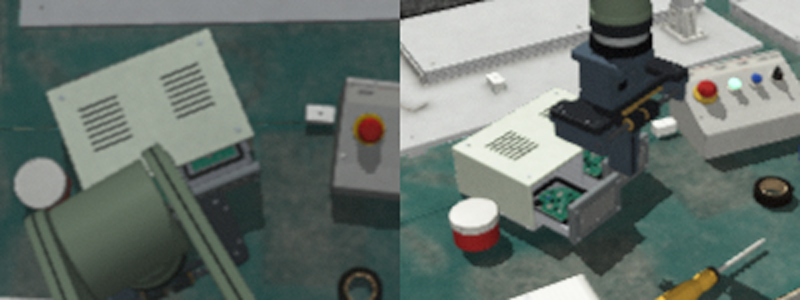

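The view shows the closed fingers just in front of the left drawer's plate, above the bench and clear of everything else. Next I lower and push.

Converted, 25 mm is 0.5, 20 mm is 0.4.

```bash
echo '[{"d":[0.016,-0.04,0.5]},{"d":[0.016,0,0.5]},{"d":[0,0,0.4]},{"d":[0,0,0.2]},{}]' | python3 drive.py; echo '[{"d":[0.16,0,0]},{"d":[0.16,0,0]},{"d":[0.16,0,0]},{"d":[0.16,0,0]},{"d":[0.16,0,0]},{"d":[0.16,0,0]},{"d":[0.16,0,0]},{}]' | python3 drive.py; echo '[{"d":[0.12,0,0]},{"d":[0.12,0,0]},{"d":[0.08,0,0]},{"d":[0.04,0,0]},{},{}]' | python3 drive.py
```

```text
time_s: 4.4
ee_pos: [415.7, 250.6, 41.4]
ee_rot: [180.0, 0.0, 21.5]
force: [-0.1, 0.4, 0.2]
gripper_width: 0.5
gripper_force: 0.0
time_s: 5.2
ee_pos: [469.4, 271.7, 41.3]
ee_rot: [-180.0, -0.1, 21.5]
force: [-0.2, -0.5, 0.7]
gripper_width: 0.6
gripper_force: 0.0
time_s: 5.8
ee_pos: [484.9, 277.8, 41.4]
ee_rot: [-180.0, -0.1, 21.5]
force: [1.0, 0.3, -1.1]
gripper_width: 0.6
gripper_force: 0.1
```

Converted, 2 mm is 0.04.

```bash
for i in 1; do echo '[{"d":[0.04,0,0]},{"d":[0.04,0,0]},{}]' | python3 drive.py | grep -E 'pos|force: \['; echo '[{"d":[0.04,0,0]},{}]' | python3 drive.py| grep -E 'pos|force: \['; echo '[{"d":[0.04,0,0]},{}]' | python3 drive.py| grep -E 'pos|force: \['; done
```

```text
ee_pos: [488.4, 279.2, 41.4]
force: [-1.1, 0.3, 1.4]
ee_pos: [489.2, 279.5, 41.3]
force: [-4.8, -1.6, 3.5]
ee_pos: [489.1, 279.4, 41.2]
force: [-8.3, -3.7, 5.8]
```

Converted, 30 mm is 0.6, 25 mm is 0.5.

```bash
echo '[{"d":[-0.3,0,0]},{"d":[-0.4,0,0]},{"d":[-0.4,0,0]},{"d":[0,0.5,0]},{"d":[0,0.6,0]},{"d":[0,0.6,0]},{"d":[0,0.4,0]},{}]' | python3 drive.py; echo '[{"d":[0.16,0,0]},{"d":[0.16,0,0]},{"d":[0.16,0,0]},{"d":[0.16,0,0]},{"d":[0.12,0,0]},{"d":[0.08,0,0]},{},{}]' | python3 drive.py|grep -E 'pos|force: \['; echo '[{"d":[0.04,0,0]},{"d":[0.04,0,0]},{}]' | python3 drive.py|grep -E 'pos|force: \['
```

```text
time_s: 7.3
ee_pos: [481.2, 161.2, 41.6]
ee_rot: [180.0, -0.2, 21.3]
force: [-1.0, 0.9, 0.2]
gripper_width: 0.4
gripper_force: 0.0
ee_pos: [518.8, 178.2, 41.3]
force: [-0.1, -0.5, 1.0]
ee_pos: [522.0, 179.4, 41.4]
force: [-1.2, -0.7, 0.0]
```

Converted, 2 mm is 0.04.

```bash
for i in 1; do echo '[{"d":[0.04,0,0]},{"d":[0.04,0,0]},{}]' | python3 drive.py | grep -E 'pos|force: \['; echo '[{"d":[0.04,0,0]},{}]' | python3 drive.py| grep -E 'pos|force: \['; echo '[{"d":[0.04,0,0]},{}]' | python3 drive.py| grep -E 'pos|force: \[';echo '[{"d":[0.04,0,0]},{}]' | python3 drive.py| grep -E 'pos|force: \['; done
```

```text
ee_pos: [526.1, 181.0, 41.3]
force: [-1.7, -0.8, -0.3]
ee_pos: [527.6, 181.7, 41.3]
force: [-1.1, -2.0, 1.6]
ee_pos: [527.5, 181.7, 41.2]
force: [-6.1, -2.9, 4.9]
ee_pos: [527.5, 181.7, 41.2]
force: [-10.5, -5.4, 7.8]
```

Converted, -45 mm is -0.9, -30 mm is -0.6, 7.1 degrees is 0.0592.

```bash
echo '[{"d":[-0.24,0,0]},{"d":[-0.32,0,0]},{"d":[-0.32,0,0]},{"d":[0,0,-0.6],"r":[0,0,0.0592]},{"d":[0,0,-0.9],"r":[0,0,0.0592]},{"d":[0,0,-0.9],"r":[0,0,0.0592]},{"d":[0,0,-0.6],"r":[0,0,0.06]},{}]' | python3 drive.py
python3 - <<'E'
from h import *
to([568,-46,190],[568,-46,125])
t=cv2.resize(viewer.grab_frame('top')[120:260,170:310],(420,420),interpolation=cv2.INTER_CUBIC);s=cv2.resize(viewer.grab_frame('scene')[165:285,175:295],(420,420),interpolation=cv2.INTER_CUBIC)
cv2.imwrite('pics/both2.png',cv2.resize(np.hstack([t,s]),(800,400)))
E
```

```text
time_s: 10.1
ee_pos: [493.7, 168.4, 196.4]
ee_rot: [-179.7, -0.7, -7.1]
force: [0.1, 0.6, 0.4]
gripper_width: 0.7
gripper_force: 0.0
[568, -46, 190] tool delta [100.12 203.59   6.39]
[568, -46, 125] tool delta [-0.76  0.37 64.99]
```

View pics/both2.png

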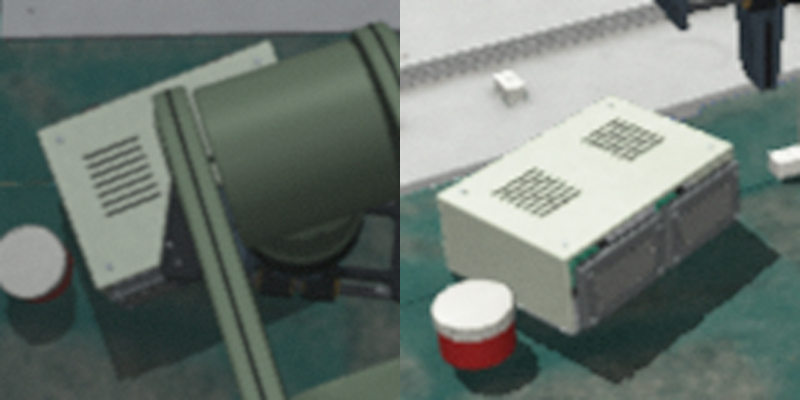

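Both drawer fronts now stand flush and level with each other against the housing, and the bystanders are where they were. Now to the start button.

Converted, 34 mm is 0.68, 17 mm is 0.34.

```bash
echo '[{"d":[0.32,0.68,0]},{"d":[0.34,0.68,0]},{"d":[0.34,0.68,0]},{"d":[0.34,0.68,0]},{"d":[0.34,0.68,0]},{"d":[0.32,0.68,0.12]},{},{}]' | python3 drive.py; echo '[{"d":[0,0,0.5]},{"d":[0,0,0.4]},{"d":[0,0,0.3]},{"d":[0,0,0.1]},{}]' | python3 drive.py
python3 - <<'E'
from h import *
to([568,-46,125],[568,-46,100])
s=viewer.grab_frame('scene')
cv2.imwrite('pics/s3.png',cv2.resize(s[140:240,270:390],(720,600),interpolation=cv2.INTER_CUBIC))
p=env.state()['ee_pos'];print(proj('scene',[p,[571.7,-46.5,89],[p[0],p[1],93]]))
E
```

```text
time_s: 11.0
ee_pos: [563.7, -47.9, 183.1]
ee_rot: [-180.0, 0.2, -7.1]
force: [0.3, -0.6, 1.0]
gripper_width: 0.6
gripper_force: 0.0
time_s: 11.5
ee_pos: [563.8, -46.5, 119.4]
ee_rot: [-180.0, 0.1, -6.9]
force: [-0.6, -0.6, 0.5]
gripper_width: 0.6
gripper_force: 0.0
[568, -46, 125] tool delta [ 4.13 -1.   -5.61]
[568, -46, 100] tool delta [ 0.06  0.   25.  ]
[[328.64 182.  ]
 [326.6  189.81]
 [328.1  189.65]]
```

View pics/s3.png

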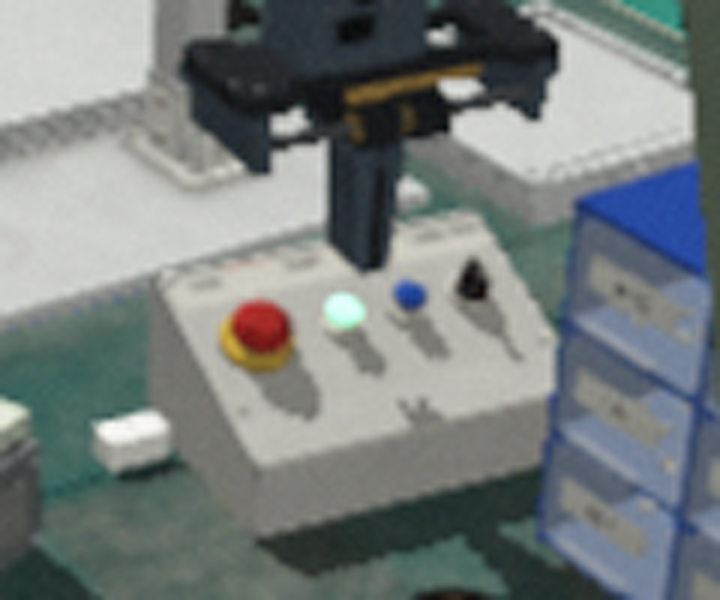

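The view shows the shut fingers above the start button at (345,311) in the crop, tip at about (362,265), with the stop and reset well to either side.

Converted, 10 mm is 0.2, 3.5 mm is 0.07.

```bash
echo '[{"d":[0.07,-0.01,0]},{"d":[0,0,0.2]},{"d":[0,0,0.2]},{"d":[0,0,0.06]},{}]' | python3 drive.py|grep -E 'pos|force: \['; for i in 1; do echo '[{"d":[0,0,0.04]},{}]' | python3 drive.py|grep -E 'pos|force: \['; echo '[{"d":[0,0,0.04]},{}]' | python3 drive.py|grep -E 'pos|force: \['; done
```

```text
ee_pos: [567.4, -47.5, 96.3]
force: [-0.1, 0.4, 0.8]
ee_pos: [568.2, -47.6, 95.3]
force: [-0.0, -0.3, 0.4]
ee_pos: [568.1, -47.6, 93.2]
force: [-0.2, -0.8, -0.3]
```

Converted, 1.5 mm is 0.03.

```bash
echo '[{"d":[0,0,0.03]},{}]' | python3 drive.py|grep -E 'pos|force: \['; echo '[{"d":[0,0,0.03]},{}]' | python3 drive.py|grep -E 'pos|force: \[';echo '[{"d":[0,0,0.03]},{}]' | python3 drive.py|grep -E 'pos|force: \['; echo '[{"d":[0,0,0.03]},{}]' | python3 drive.py|grep -E 'pos|force: \['
```

```text
ee_pos: [568.4, -47.6, 92.0]
force: [0.3, -0.1, 0.8]
ee_pos: [568.7, -47.6, 90.7]
force: [0.6, -0.8, 3.5]
ee_pos: [569.2, -47.7, 89.6]
force: [0.9, -0.2, 5.4]
ee_pos: [569.5, -47.7, 88.5]
force: [-0.1, -0.8, 6.7]
```

Converted, 1.5 mm is 0.03.

```bash
echo '[{"d":[0,0,0.03]},{}]' | python3 drive.py|grep -E 'pos|force: \['; echo '[{"d":[0,0,0.03]},{}]' | python3 drive.py|grep -E 'pos|force: \[';echo '[{"d":[0,0,0.03]},{}]' | python3 drive.py|grep -E 'pos|force: \['
```

```text
ee_pos: [569.8, -47.7, 87.9]
force: [-0.8, 1.0, 12.0]
ee_pos: [569.9, -47.8, 87.6]
force: [-1.7, -0.6, 18.2]
ee_pos: [570.0, -47.8, 87.3]
force: [-5.0, -0.2, 25.7]
```

The force climbed gently to about 8 N, then stiffened after about 4 mm, so the button is at its stop. Now I release and back off.

Converted, -40 mm is -0.8, -25 mm is -0.5.

```bash
echo '[{},{"d":[0,0,-0.1]},{"d":[0,0,-0.2]},{"d":[0,0,-0.5]},{"d":[0,0,-0.8]},{"d":[0,0,-0.8]},{},{}]' | python3 drive.py
python3 - <<'E'
from h import *
s=viewer.grab_frame('scene')
cv2.imwrite('pics/s4.png',cv2.resize(s[160:280,170:390],(800,436),interpolation=cv2.INTER_CUBIC))
E
```

```text
time_s: 14.65
ee_pos: [567.9, -47.5, 203.1]
ee_rot: [180.0, -0.0, -7.0]
force: [-0.5, -0.8, -0.6]
gripper_width: 0.3
gripper_force: 0.0
```

View pics/s4.png

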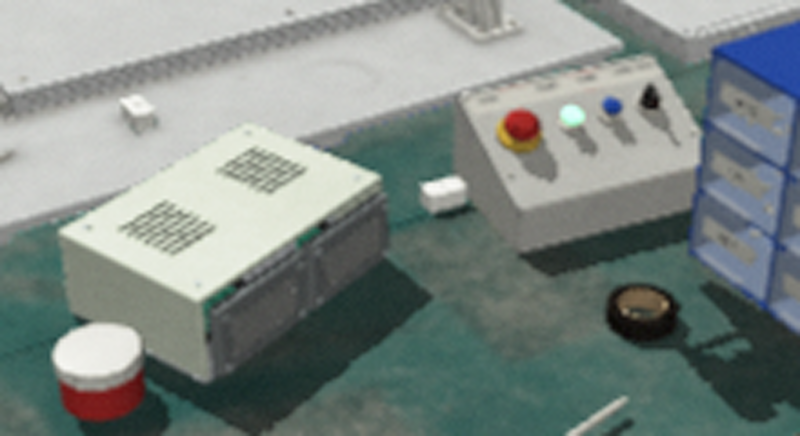

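The view shows both drawers shut, the start button up again at (572,116), the other controls and bystanders undisturbed, and the robot clear.

```bash
python3 -c "
from workcell import env, viewer, job_done
print(job_done())"
```

```text
the job is handed in; nothing more can be done
None
```

I pushed both drawers to their hard stops, pressed start to its stop and let it come back up, touched nothing else, and handed the job in at about 15 s; no verdict was returned.

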